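# Put a tuned comb away in its sliding-cover case

### The arm

A 6-joint arm with a two-finger parallel gripper is mounted at the origin on a cart in front of the work surface, level with it; the furniture and walls round the work are solid. World frame = base frame: x ahead of the robot, y to its left, z up, the work surface at z = 0. Lengths are in m, angles in degrees, forces in N, time in s.
With the tool pointing down it reaches from about 0.25 to 0.775 m from the base axis. Payload 4 kg.
Tool frame: the origin (TCP) lies at the very end of the fingers, on their centre line; the grasp point (between the pads) lies behind it (env.tcp_to_grasp is the z of the grasp point in the tool frame, in m); z points along the fingers, x is the direction in which the jaws open and shut, and the axes are right-handed (so a half turn about z gives the same grasp; the last joint's range is limited). The gripper opens to 94 mm and grips with 3 to 60 N. Pads are 16 mm wide; open, the fingers measure 119 mm over their backs; the gripper's body (75 mm by 177 mm) begins 78 mm behind the grasp point.
Start: joints at [-78.73, 4.996, 78.535, -0, 96.463, -5.907], TCP at [0.162, -0.525, 0.206] pointing down, gripper open.
Joint ranges: [-177.83, 177.83], [-43.37, 116.18], [15.69, 146.23], [-61.86, 241.86], [9.47, 152.12], [-147.06, 147.06]. Speed limits (degrees/s): [159.86, 159.86, 180, 180, 180, 180].

### API

Orientations are given as a 3x3 rotation matrix whose columns are the frame's x, y, z axes.
In Python, from bench import env gives the robot as it stands.
- The arm moves only by the tool send_rows, never from a script. Its argument "plan" is a list of rows, each a list of 5 numbers: the shift along the world's x, y, z in units of 25 mm (1.0 is 25 mm), then the turn about the world's z in units of 6 degrees (1.0 is 6 degrees), then the closure, from -1 (fully open) to 1 (shut). A call has 1 to 12 rows; each row is the pose to reach, as a shift and turn from the pose commanded when the call began; what a row does not reach only later rows make up. A row lasts 1/12 s, in which the tool goes at most 41.7 mm and 7.16 degrees, less where a joint would pass 70% of its speed; a pose out of reach is approached as far as the arm can. A call with a gripper value outside its range is refused whole. The fingers move at their own pace and stop on an object; the grip force is fixed at half the most. Time passes only in rows, so rows that repeat a pose let the fingers close. It gives the time, the measured TCP pose, the force and the opening at its end, in the units of the state.
- env.read_state(): the state, without advancing time (a new reading comes with each control period).
- env.camera(name): name is "scene" or "top" or "wrist"; returns a dict with "color" (480x640x3 uint8, blue, green, red), "depth" (480x640 float32, m along the optical axis (not along the pixel's ray), 0 where there is no reading), "fx", "fy", "cx", "cy" (pixels), "R" (3x3) and "t" (3): a world point X has camera coordinates R X + t. Camera axes: x right, y down, z forward; pixel columns grow to the right and rows downward; lengths in m; the calibration is good to about 2 mm. The wrist camera is an equidistant fisheye: a pixel r from the principal point sees the ray r / f radians off the axis. A picture is of the moment at which its call begins.
- env.job_done(): hands the job in, once; it reports no verdict.
Trained networks look in a picture, given as the dict that the camera call returned (one of the last four; its "shot" number tells which), for a name from the list of things; names that differ only in an ending like _2 or _b are one class to them, and where a whole thing is asked for, a point or a joint stands for the part that bears it (a point fixed in the world has none). Each returns a list of dicts, best first, with "confidence" (0 to 1); they miss things now and then, are a little off and sometimes report something else, mostly with a low value. They report only what shows in the picture. A call takes as long as a camera call.
- env.look_for(thing, picture): "box" ([left, top, width, height] in pixels, round what is visible of it).
- env.tip_of(thing, picture): "xy" ([column, row] in pixels: a listed point, or the origin of a listed thing).
The state is a dict: "time_s": time; "qpos": joint angles; "dq": joint speeds; "effort": joint torques, N m; "eef_pos": TCP position; "orientation": TCP orientation; "ft_force": force on the tool from outside, world axes, zero at the start; "torque": the same for the moment, N m; "finger_gap": finger opening in m.
Only numpy, scipy, OpenCV 4.12 (cv2) and the standard library are available. Lean on these libraries where they do the work, as an engineer would, in place of code of your own. Each camera call takes 0.05 s, during which the arm holds its last target.

### The job

Put the harmonica comb that stands on the bench away in the grey comb case: press down the red spring catch so that the cover comes free, slide the cover right back, and stand the comb upright in the free slot beside the comb already stored. Then slide the cover shut until the catch holds it again; press the catch and push the cover firmly but gently, without ramming them, and leave the stored comb and the other things on the bench where they are.

Things in the scene. Friction and masses are not known exactly. Their poses are not given: they have to be found in the camera images.
- case: Grey comb case fixed to the bench, 158 x 272 x 52 mm (own x, y, z). Origin: centre of its underside; y = the way the cover slides open, z up. From -y: catch housing (y -136 to -98 mm, 51 high), comb bay (inside x -70 to 70, y -98 to 16, floor 5 above the bench, two comb slots along x at y -68 and -20), divider, bay with spare cover plates. Rails beyond x +-70 are 52 high.
- cover (a joint): Aluminium sliding cover, top 48 mm above the bench. Value in m: 0 = shut and latched (cannot move), grows along the case's +y, 0.110 = fully open. Friction 2 N. Once the catch is pressed, sprung buffers push it open by 6 mm. Shutting takes up to 13 N over the catch's tooth (value 0.016 to 0.010) and 11 N at the end; it latches when pushed to -0.0005 (stop: -0.002); let go earlier, it springs back.
- cover_ridge (a point): Centre of the top of the black finger ridge on the cover, moving with it, axes as the case's: 54 mm long along x (across the slide), 10 mm thick along y (the slide), rising 19 mm above the cover to 67 mm above the bench; at case y = -60 mm shut, +50 mm open. Pinch it across its 10 mm from above. The cover reaches from 37 mm before it (-y, front edge) to 80 mm behind it.
- catch_pad (a point): Centre of the top of the red catch pad (30 mm along case x, 24 mm along y), at case (0, -117) mm, 60 mm above the bench when up. Pressed straight down it travels 6 mm against a spring of 5 N rising to 10 N; the cover springs free after about 4 mm. At its end stop it still stands 3 mm above the housing. More than 45 N on it is too rough.
- catch: The whole catch (pad, tongue and ramped tooth). Origin at the case's origin when up; goes down as it is pressed, and stays about 3.5 mm down while the cover's front edge stands over its tooth (cover value about 0.001 to 0.016).
- buffer: Two brass spring buffers in the catch housing that bear on the cover's front edge (7 N when shut, solid after 2 mm more). More than 45 N on them counts as ramming. Origin at the case's origin when the cover is shut; 6 mm towards the case's +y when the cover is open.
- slot (a point): Centre of the free slot on the bay's floor, 5 mm above the bench; x along the slot, y across it (the case's axes). White ribs 10 mm high leave it 18 mm wide; 140 mm between the case's walls. The comb stands here with its long side along x (either way round). 36 mm are clear to the stored comb and, with the cover fully open, 27 mm to the cover's edge.
- comb: The loose comb with two bright reed plates, 128 x 12 x 34 mm (its x, y, z), 45 to 80 g, standing on its 12 mm edge on the bench. Origin: centre of its underside. Grasp it across its 12 mm (its y). It may stand on either side of the case.
- stored_comb: An equal comb, loose, standing in the other slot (centre at case y = -68 mm); leave it alone.
- marker_pen: Black marker, 17 x 134 x 17 mm, lying on the bench (bystander). Origin: centre of its underside.
- screwdriver: Screwdriver with red handle, 21 x 167 x 22 mm, lying on the bench (bystander). Origin: centre of its underside.
- oil: Oil bottle with a red spout, 36 x 36 x 126 mm, standing behind the case (bystander). Origin: centre of its underside.

How it is judged (in metres and radians):
On the way, in this order (a step that is already met when the one before it is completed fails the run):
1. the catch is released and the cover slid back at least 85 mm (value of joint cover above 0.085 m), for 0.2 s.
2. the comb stands upright in the free slot, let go (y of comb in the frame of slot between -0.006 and 0.006 m and x of comb in the frame of slot between -0.009 and 0.009 m and z of comb in the frame of slot below 0.003 m and angle between comb's own z axis and vertical below 0.12 rad and contact force between the fingers and comb below 0.3 N), for 0.2 s.
At the end, for the whole second after the job is handed in: The cover is shut (within 1.5 mm of 0) and stays so by its catch with nothing touching it; the comb stands at rest upright (within 0.12 rad) on the floor of the free slot, within 6 mm across and 9 mm along the slot (value of joint cover between -0.0035 and 0.0015 m and y of comb in the frame of slot between -0.006 and 0.006 m and x of comb in the frame of slot between -0.009 and 0.009 m and z of comb in the frame of slot below 0.003 m and angle between comb's own z axis and vertical below 0.12 rad and linear speed of comb below 0.02 m/s).
It fails at once if the stored comb is shifted more than 10 mm or knocked over (distance of stored_comb from where it was at the start of the episode above 0.01 m or angle between stored_comb's own z axis and vertical above 0.3 rad).
It fails at once if marker, screwdriver or oil bottle is moved more than 30 mm (distance of any of marker_pen, screwdriver, oil from where it was at the start of the episode above 0.03 m).
It fails at once if the catch is pressed with more than 45 N (contact force between the fingers and catch above 45 N).
It fails at once if the cover is rammed into its buffers with more than 45 N (contact force between buffer and anything else above 45 N).
It also fails if it takes over 69 s, if anything falls off the work surface, if the arm or the gripper's body presses on something with over 40 N, if the wrist force passes 120 N, or if a joint passes its speed limit or range.

## Working session

There is one attempt and no reset: what is moved stays moved. The work goes in short steps, Python scripts to look and compute and a tool call to move; the robot and the scene stay as the last step left them, time stands still between calls to the robot, and variables do not carry over. Pictures are saved under pics/ and viewed, and the job is handed in when it is done.

Besides the shell and the picture viewer there is one more tool, called after ">>>" by a JSON object that holds its "api" and its "payload". send_rows: Moves the arm, as the interface text tells. Its arguments: {"type":"object","properties":{"plan":{"type":"array","items":{"type":"array","items":{"type":"number"}}}},"required":["plan"]}

```bash
ls; mkdir -p pics
cat > h.py <<'E'
import numpy as np, cv2
from bench import env
def shot(n,f):
    p=env.camera(n); cv2.imwrite('pics/'+f+'.png',p['color']); return p
def ray(p,u,v,wrist=False):
    x=(u-p['cx'])/p['fx'];y=(v-p['cy'])/p['fy']
    if wrist:
        r=np.hypot(x,y); 
        d=np.array([0,0,1.]) if r<1e-9 else np.array([x/r*np.sin(r),y/r*np.sin(r),np.cos(r)])
    else: d=np.array([x,y,1.])
    R=np.array(p['R']);t=np.array(p['t'])
    return -R.T@t, R.T@d
def at_z(p,u,v,z,wrist=False):
    c,d=ray(p,u,v,wrist); return c+d*(z-c[2])/d[2]
def at_d(p,u,v,wrist=False):
    c,d=ray(p,u,v,wrist); z=p['depth'][int(round(v)),int(round(u))]
    dc=np.array(p['R'])@d; return c+d*z/dc[2]
def proj(p,X):
    c=np.array(p['R'])@np.array(X)+np.array(p['t']); return np.array([p['fx']*c[0]/c[2]+p['cx'],p['fy']*c[1]/c[2]+p['cy']])
E
python3 - <<'E'
from h import *
s=env.read_state(); print(s['time_s'],s['eef_pos'],s['finger_gap'],s['ft_force'],env.tcp_to_grasp); print(np.round(s['orientation'],3))
for n in('scene','top'):
    p=shot(n,n+'0'); print(n,p['fx'],p['cx'],p['cy'],np.round(p['R'],3).tolist(),p['t'])
    for k in ['case','cover_ridge','catch_pad','slot','comb','stored_comb','marker_pen','screwdriver','oil']:
        for q in env.tip_of(k,p)[:2]: print(k,np.round(q['xy'],1),round(q['confidence'],2))
E
```

```text
pics
0.0 [ 0.16233659 -0.52492954  0.20430097] 0.09394353968013623 [ 0.61261144  0.49554229 -0.06489187] -0.0188
[[ 0.295 -0.955 -0.   ]
 [-0.955 -0.295  0.002]
 [-0.002 -0.    -1.   ]]
scene 546.2745715883589 315.21626474427734 244.33044480440762 [[-0.711, -0.703, 0.001], [-0.453, 0.458, -0.765], [0.537, -0.544, -0.645]] [0.43995046 0.31771868 1.02722975]
case [313.7 276.8] 0.6
cover_ridge [324.7 244.7] 0.81
catch_pad [339.8 233.4] 0.47
slot [319.2 274.5] 0.65
comb [247.2 374.6] 0.92
marker_pen [319.4 275.1] 0.59
marker_pen [388.6 196.1] 0.53
oil [264.  241.8] 0.83
top 517.5093751511536 315.1038966146338 241.34609442487226 [[0.012, -1.0, -0.007], [-0.991, -0.011, -0.132], [0.132, 0.009, -0.991]] [0.01300048 0.59556778 1.14708378]
case [299.  258.2] 0.68
cover_ridge [324.1 246.7] 0.97
catch_pad [353.  239.3] 0.51
slot [300.4 177.7] 0.64
comb [175.  300.5] 0.52
marker_pen [461.1 214.5] 0.91
screwdriver [462.1 275.2] 0.92
oil [300.2 177.7] 0.84
```

View pics/scene0.png

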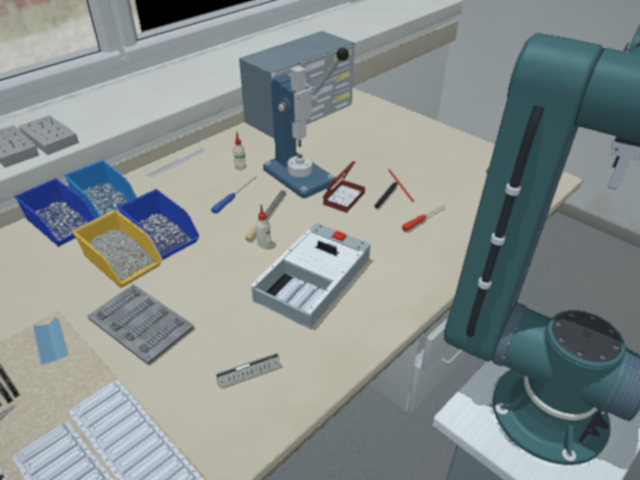

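View pics/top0.png

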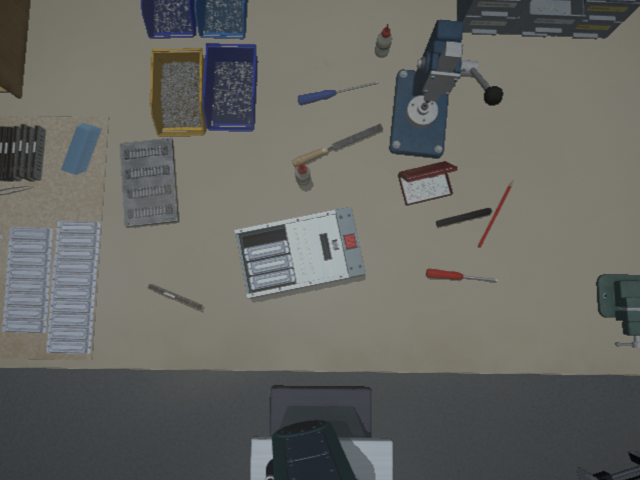

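The case has its catch on the right (world -y) and opens to the left. The comb is at top-view pixel (175,298), with the marker and screwdriver to the right at about (462,215) and (462,275). I'll crop for detail.

Run:
```python
from h import *
p=shot('top','top1'); c=p['color']
cv2.imwrite('pics/a.png',cv2.resize(c[195:310,225:375],None,fx=5,fy=5,interpolation=cv2.INTER_CUBIC))
cv2.imwrite('pics/b.png',cv2.resize(c[275:325,135:215],None,fx=8,fy=8,interpolation=cv2.INTER_CUBIC))
h=cv2.cvtColor(c,cv2.COLOR_BGR2HSV)
m=((h[...,0]<8)|(h[...,0]>172))&(h[...,1]>140)&(h[...,2]>60)
m[:225]=0;m[:,:335]=0;m[255:]=0;m[:,365:]=0
v,u=np.nonzero(m);print('red',u.mean(),v.mean(),len(u)); print(at_z(p,u.mean(),v.mean(),.060))
m=(h[...,2]<60);m[:228]=0;m[265:]=0;m[:,:315]=0;m[:,334:]=0
v,u=np.nonzero(m);print('blk',u.mean(),v.mean(),len(u)); print(at_z(p,u.mean(),v.mean(),.064))
```

```text
red nan nan 0
[nan nan nan]
blk nan nan 0
[nan nan nan]<stdin>:8: RuntimeWarning: Mean of empty slice.
  ret = ret.dtype.type(ret / rcount)
<stdin>:10: RuntimeWarning: Mean of empty slice.
```

View pics/a.png

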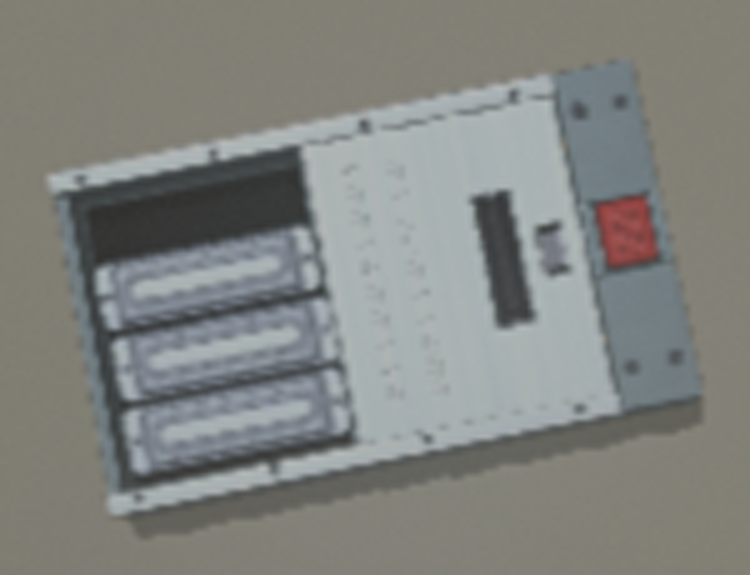

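View pics/b.png

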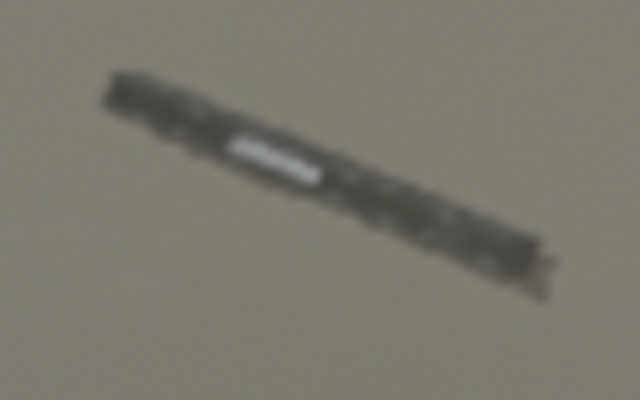

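Run:
```python
from h import *
p=env.camera('top')
A=lambda pts,z:np.array([at_z(p,225+x/5-.4,195+y/5-.4,z) for x,y in pts])
case=A([(50,178),(112,514),(702,397),(630,62)],.0515)
print(case.round(4)); cc=case.mean(0); 
print('sides',[np.linalg.norm(case[i]-case[(i+1)%4]).round(4) for i in range(4)])
yv=(case[0]+case[1]-case[2]-case[3])/2; xv=(case[0]-case[1]+case[3]-case[2])/2
print('case c',cc,'ydir',np.degrees(np.arctan2(yv[1],yv[0])),'xdir',np.degrees(np.arctan2(xv[1],xv[0])))
rd=A([(473,197),(510,190),(537,322),(500,328)],.067).mean(0);print('ridge',rd)
pd=A([(597,203),(650,195),(660,262),(608,272)],.060).mean(0);print('pad',pd)
y=yv/np.linalg.norm(yv); print('ridge-pad',np.linalg.norm(rd-pd),np.degrees(np.arctan2(*(rd-pd)[[1,0]])), 'ridge y',(rd-cc)@y,'pad y',(pd-cc)@y)
B=lambda x,yy,z:at_z(p,135+x/8-.4,275+yy/8-.4,z)
e=[B(108,88,.034),B(537,255,.034)]
print('comb',e,np.linalg.norm(e[0]-e[1]),(e[0]+e[1])/2,np.degrees(np.arctan2(*(e[0]-e[1])[[1,0]])))
# depth pts
for u,v in[(200.0+125,247),(172,297),(173,296),(174,297)]: print(at_d(p,u,v).round(4))
s=shot('scene','s1');c=s['color']
cv2.imwrite('pics/s1.png',cv2.resize(c[215:330,240:385],None,fx=5,fy=5,interpolation=cv2.INTER_CUBIC))
cv2.imwrite('pics/s2.png',cv2.resize(c[340:400,200:300],None,fx=7,fy=7,interpolation=cv2.INTER_CUBIC))
for n,X in dict(case=cc,ridge=rd,pad=pd,c0=e[0],c1=e[1]).items():
    print(n,proj(s,X), 5*(proj(s,X)-[240,215]),7*(proj(s,X)-[200,340]))
```

```text
[[ 0.6175  0.2033  0.0515]
 [ 0.4655  0.1706  0.0515]
 [ 0.5209 -0.0936  0.0515]
 [ 0.674  -0.0608  0.0515]]
sides [np.float64(0.1554), np.float64(0.2699), np.float64(0.1565), np.float64(0.27)]
case c [0.56946444 0.05487832 0.0515    ] ydir 101.95732088464649 xdir 12.116177003324097
ridge [ 0.58056872 -0.00419551  0.067     ]
pad [ 0.59386691 -0.05991445  0.06      ]
ridge-pad 0.05770998190463918 103.4234105977587 ridge y -0.06009267517605359 pad y -0.11735779505336973
comb [array([0.49013383, 0.39981341, 0.034     ]), array([0.44428131, 0.27525425, 0.034     ])] 0.13273069770958756 [0.46720757 0.33753383 0.034     ] 69.79041102051883
[ 0.5791 -0.0029  0.0683]
[0.4649 0.3443 0.0326]
[0.4672 0.342  0.0331]
[0.465  0.3405 0.0299]
case [313.62486254 263.83716495] [368.12431272 244.18582473] [ 795.37403781 -533.13984538]
ridge [327.80982321 244.91839435] [439.04911605 149.59197176] [ 894.66876247 -665.57123953]
pad [339.52007892 234.21668768] [497.60039462  96.0834384 ] [ 976.64055246 -740.48318623]
c0 [216.61844286 375.70212261] [-116.90778569  803.51061306] [116.32910003 249.91485829]
c1 [280.49920757 352.40168941] [202.49603785 687.00844703] [563.49445299  86.81182585]
```

View pics/s1.png

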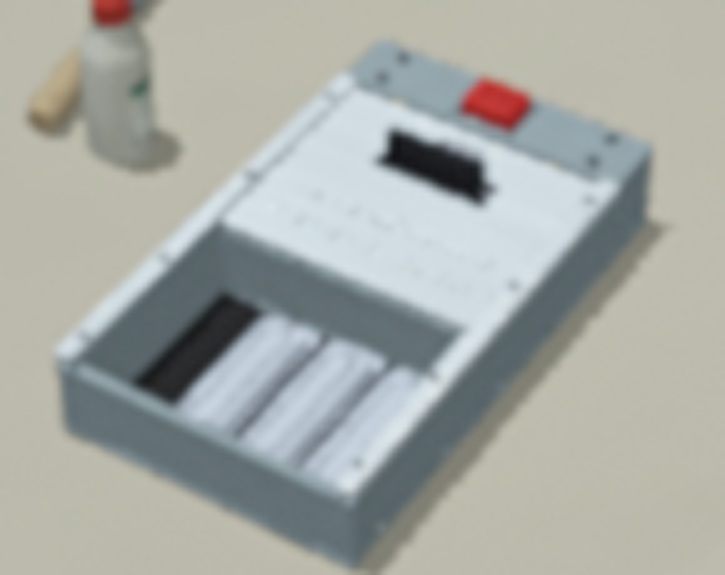

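View pics/s2.png

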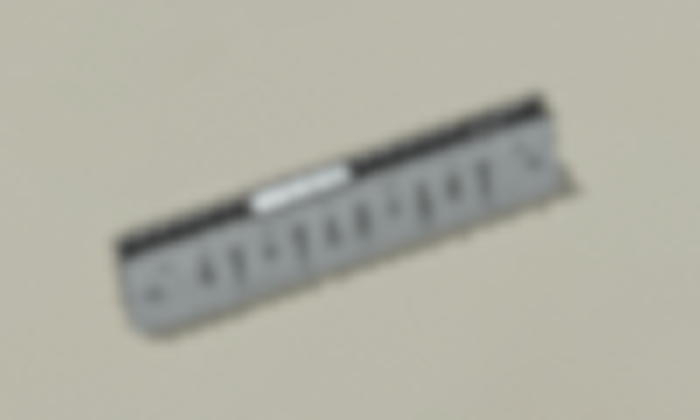

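>>> {"api": "send_rows", "payload": {"plan": [[8.6,9.3,0,-0.87,-1],[8.6,9.3,0,-0.87,-1],[8.6,9.3,0,-0.87,-1],[8.6,9.3,0,-0.87,-1],[8.6,9.3,0,-0.87,-1],[8.6,9.3,0,-0.87,-1],[8.6,9.3,0,-0.87,-1],[8.6,9.3,0,-0.87,-1],[8.6,9.3,0,-0.87,-1],[8.6,9.3,0,-0.87,-1]]}}

```text
time_s: 1.98
eef_pos: [0.378, -0.2922, 0.2056]
orientation: [[0.21, -0.978, -0.0], [-0.978, -0.21, -0.001], [0.001, 0.0, -1.0]]
ft_force: [-0.2, 1.1, 0.4]
finger_gap: 0.0939
```

>>> {"api": "send_rows", "payload": {"plan": [[8.2,10.7,0,0,-1],[8.2,10.7,0,0,-1],[8.2,10.7,0,0,-1],[8.2,10.7,0,0,-1],[8.2,10.7,0,0,-1],[8.2,10.7,0,0,-1],[8.2,10.7,0,0,-1],[8.2,10.7,0,0,-1],[8.2,10.7,0,0,-1],[8.2,10.7,0,0,-1]]}}

```text
time_s: 2.82
eef_pos: [0.583, -0.0254, 0.2045]
orientation: [[0.209, -0.978, -0.002], [-0.978, -0.209, -0.001], [0.0, 0.002, -1.0]]
ft_force: [0.1, 0.1, -0.3]
finger_gap: 0.0939
```

Run:
```python
from h import *
s=env.read_state(); print(s['time_s'],s['eef_pos'],s['ft_force'],np.round(s['orientation'],3).tolist(),s['qpos'])
p=shot('wrist','w0'); print(p['fx'],p['cx'],p['cy'])
for k in ['cover_ridge','catch_pad','slot','stored_comb','comb']:
    for q in env.tip_of(k,p)[:1]: print(k,np.round(q['xy'],1),round(q['confidence'],2),at_z(p,*q['xy'],dict(cover_ridge=.067,catch_pad=.06).get(k,0.005),True))
```

```text
2.8167 [ 0.58302318 -0.02540031  0.20447906] [ 0.05195683  0.08411547 -0.34813026] [[0.209, -0.978, -0.002], [-0.978, -0.209, -0.001], [0.0, 0.002, -1.0]] [-8.03264634e+00  9.38238460e+00  7.37800325e+01 -4.62548324e-02
  9.69321896e+01  6.99128031e+01]
371.64829954431775 321.4891703180624 240.63881542808056
cover_ridge [299.  227.7] 0.8 [ 0.58089129 -0.0064491   0.067     ]
catch_pad [361.8 225. ] 0.56 [ 0.59336929 -0.06056934  0.06      ]
comb [ 37.4 245. ] 0.89 [0.47434686 0.33399513 0.005     ]
```

View pics/w0.png

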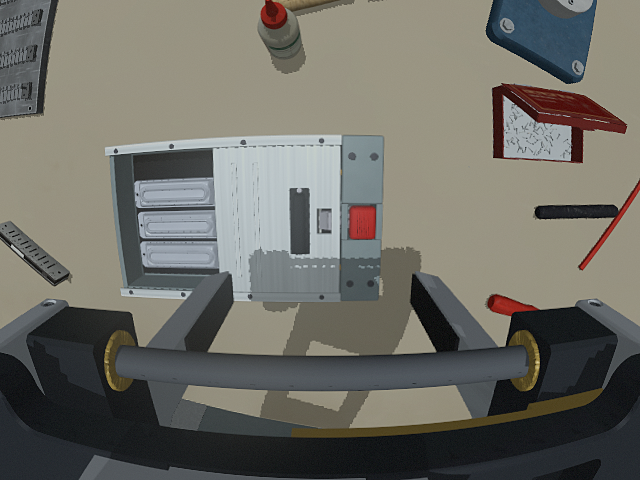

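The wrist view shows the ridge top around (299,220) and the red pad at (362,222). The case is square with the jaws.

Run:
```python
from h import *
p=env.camera('wrist'); c=p['color'].astype(int)
b,g,r=c[...,0],c[...,1],c[...,2]
m=(r>120)&(g<90)&(b<90);m[:195]=0;m[250:]=0;m[:,:335]=0;m[:,385:]=0
v,u=np.nonzero(m);print(u.min(),u.max(),v.min(),v.max());pu,pv=u.mean(),v.mean();P=at_z(p,pu,pv,.0595,True);print('pad',pu,pv,P)
cv2.imwrite('pics/w1.png',cv2.resize(p['color'][130:305,100:390],None,fx=2.7,fy=2.7,interpolation=cv2.INTER_CUBIC))
f=lambda u,v,z:at_z(p,u,v,z,True)
# case corners in picture
pts=[f(106,148,.052),f(383,136,.051),f(380,300,.051),f(122,296,.052)]
print(np.round(pts,4)); print(np.mean(pts,0))
```

```text
348 372 205 236
pad 360.0516795865633 220.47674418604652 [ 0.59566459 -0.06037348  0.0595    ]
[[ 0.618   0.1983  0.052 ]
 [ 0.674  -0.065   0.051 ]
 [ 0.5211 -0.0994  0.051 ]
 [ 0.4647  0.1668  0.052 ]]
[0.56947272 0.05018379 0.0515    ]
```

View pics/w1.png

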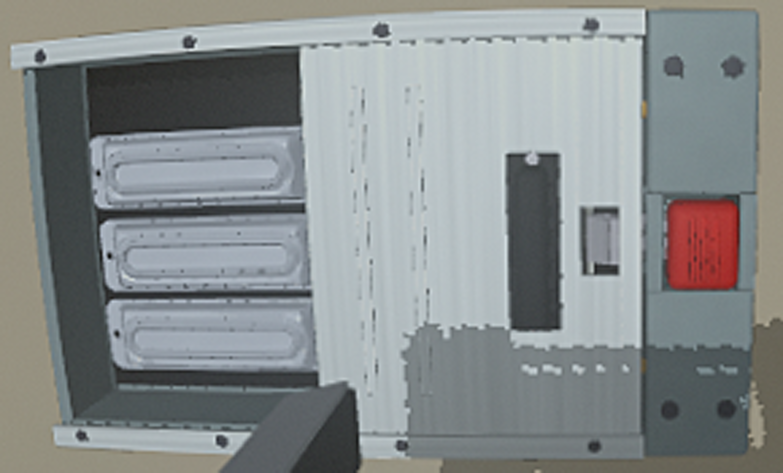

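>>> {"api": "send_rows", "payload": {"plan": [[0.44,-1.38,0,0,1],[0.44,-1.38,-1,0,1],[0.44,-1.38,-2,0,1],[0.44,-1.38,-3,0,1],[0.44,-1.38,-4,0,1],[0.44,-1.38,-4.6,0,1],[0.44,-1.38,-5,0,1],[0.44,-1.38,-5.2,0,1],[0.44,-1.38,-5.2,0,1],[0.44,-1.38,-5.2,0,1],[0.44,-1.38,-5.2,0,1]]}}

```text
time_s: 4.08
eef_pos: [0.5945, -0.0603, 0.0773]
orientation: [[0.207, -0.978, 0.003], [-0.978, -0.207, -0.001], [0.001, -0.003, -1.0]]
ft_force: [0.6, -0.5, 0.1]
finger_gap: 0.0244
```

Run:
```python
from h import *
s=env.read_state(); print(s['time_s'],s['eef_pos'],s['ft_force'],s['finger_gap'])
p=shot('wrist','w2')
q=shot('scene','s3'); cv2.imwrite('pics/s3.png',cv2.resize(q['color'][150:330,240:420],None,fx=3.3,fy=3.3,interpolation=cv2.INTER_CUBIC))
```

```text
4.0833 [ 0.59450849 -0.0603263   0.07734257] [ 0.59585425 -0.54960013  0.14468443] 0.024351891933371197
```

View pics/w2.png

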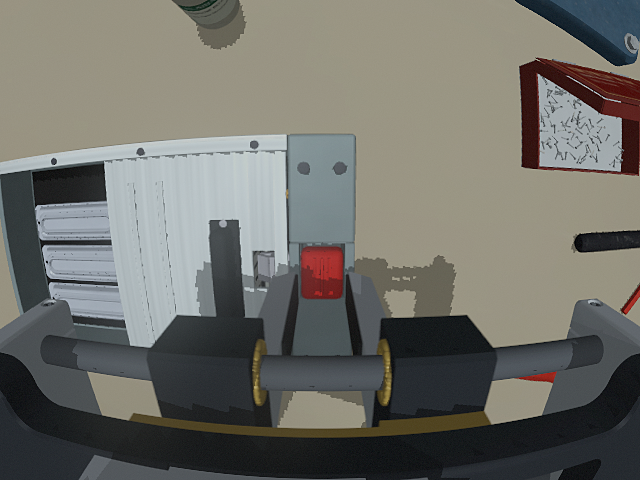

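View pics/s3.png

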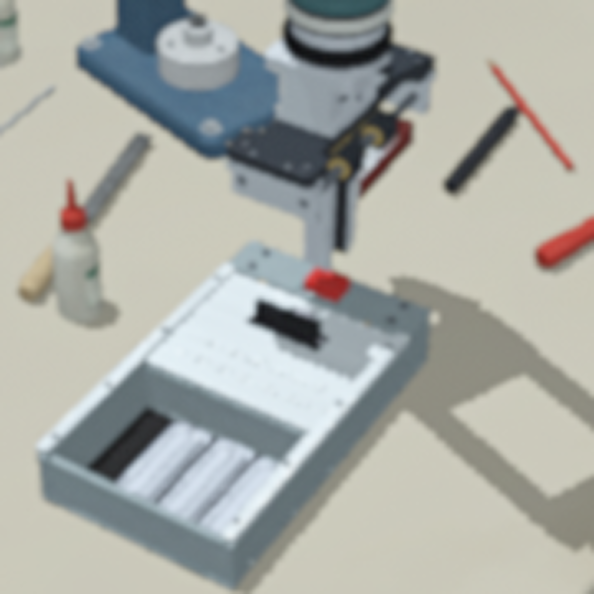

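Fingertips are centred over the pad. I'll finish closing, then descend in small steps.

>>> {"api": "send_rows", "payload": {"plan": [[0,0,-0.1,0,1],[0,0,-0.2,0,1],[0,0,-0.3,0,1],[0,0,-0.4,0,1],[0,0,-0.5,0,1],[0,0,-0.55,0,1],[0,0,-0.6,0,1],[0,0,-0.6,0,1],[0,0,-0.6,0,1]]}}

```text
time_s: 4.93
eef_pos: [0.5935, -0.06, 0.0606]
orientation: [[0.207, -0.978, 0.0], [-0.978, -0.207, -0.0], [0.0, -0.0, -1.0]]
ft_force: [-0.1, 0.1, 0.4]
finger_gap: 0.0004
```

>>> {"api": "send_rows", "payload": {"plan": [[0,0,-0.04,0,1],[0,0,-0.08,0,1],[0,0,-0.12,0,1],[0,0,-0.16,0,1],[0,0,-0.16,0,1],[0,0,-0.16,0,1]]}}

```text
time_s: 5.43
eef_pos: [0.5938, -0.0601, 0.0587]
orientation: [[0.207, -0.978, 0.002], [-0.978, -0.207, -0.001], [0.001, -0.002, -1.0]]
ft_force: [-2.4, -0.1, 6.3]
finger_gap: 0.0007
```

>>> {"api": "send_rows", "payload": {"plan": [[0,0,-0.04,0,1],[0,0,-0.08,0,1],[0,0,-0.12,0,1],[0,0,-0.16,0,1],[0,0,-0.16,0,1],[0,0,-0.16,0,1]]}}

```text
time_s: 5.93
eef_pos: [0.594, -0.0603, 0.055]
orientation: [[0.207, -0.978, 0.002], [-0.978, -0.207, -0.001], [0.001, -0.002, -1.0]]
ft_force: [-2.9, -0.8, 8.5]
finger_gap: 0.0006
```

Run:
```python
from h import *
p=shot('wrist','w3')
```

```text
(no output)
```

View pics/w3.png

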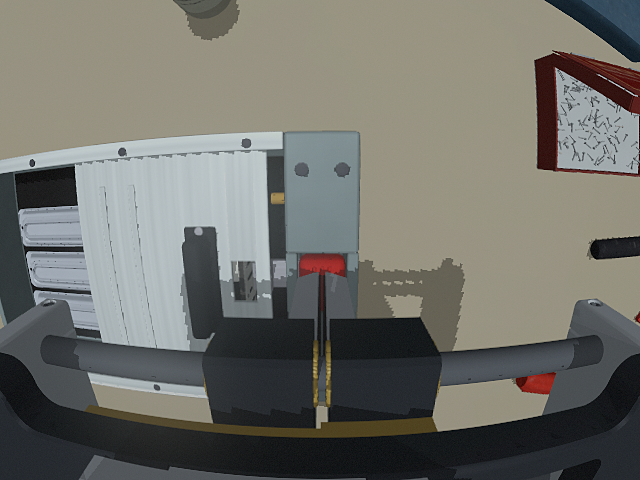

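The cover sprang free: a gap with the brass buffer shows at (275,198). I'll lift, move over the ridge with a partial opening and verify.

>>> {"api": "send_rows", "payload": {"plan": [[0,0,0.6,0,1],[0,0,1.2,0,0.3],[0,0,1.8,0,0.3],[-0.13,0.6,2,0,0.3],[-0.3,1.4,2,0,0.3],[-0.53,2.46,2,0,0.3],[-0.53,2.46,2,0,0.3],[-0.53,2.46,2,0,0.3],[-0.53,2.46,2,0,0.3]]}}

```text
time_s: 6.73
eef_pos: [0.5799, 0.002, 0.102]
orientation: [[0.208, -0.978, -0.001], [-0.978, -0.208, -0.0], [0.0, 0.001, -1.0]]
ft_force: [0.5, -0.1, 0.2]
finger_gap: 0.0326
```

Run:
```python
from h import *
s=env.read_state(); print(s['time_s'],s['eef_pos'],s['ft_force'],s['finger_gap'])
p=shot('wrist','w4')
for q in env.tip_of('cover_ridge',p)[:2]: print(q, at_z(p,*q['xy'],.067,True))
q=shot('scene','s4'); cv2.imwrite('pics/s4.png',cv2.resize(q['color'][150:330,240:420],None,fx=3.3,fy=3.3,interpolation=cv2.INTER_CUBIC))
for k in env.tip_of('cover_ridge',q)[:2]: print(k, at_z(q,*k['xy'],.067))
```

```text
6.7333 [0.57987264 0.00196874 0.10202838] [ 0.48419392 -0.08695156  0.20265701] 0.03260678893182817
{'xy': [320.3, 265.0], 'confidence': 0.85} [0.58112083 0.00252456 0.067     ]
{'xy': [325.2, 248.1], 'confidence': 0.82} [0.57691657 0.00855723 0.067     ]
```

View pics/w4.png

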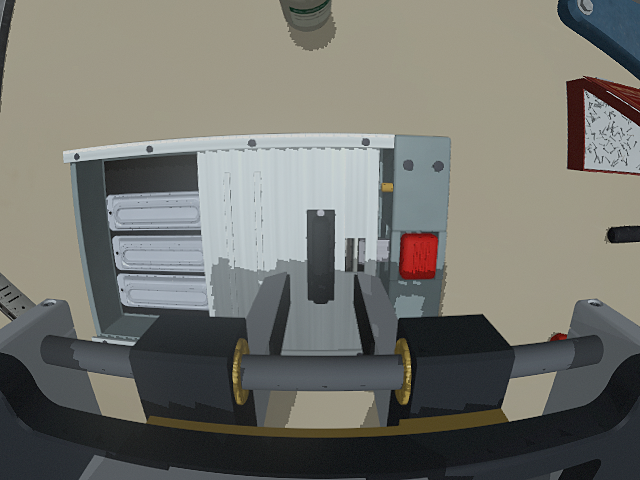

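View pics/s4.png

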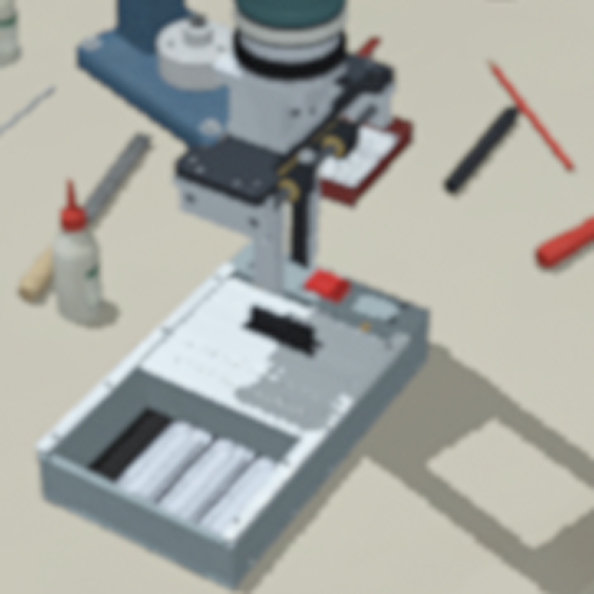

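The ridge at (320,265) lies centred between the fingers, at (0.581, 0.0025). I'll go down and pinch.

>>> {"api": "send_rows", "payload": {"plan": [[0.03,0,-0.6,0,0.3],[0.03,0,-1.2,0,0.3],[0.03,0,-1.6,0,0.3],[0.03,0,-1.8,0,0.3],[0.03,0,-1.9,0,0.3],[0.03,0,-1.9,0,0.3],[0.03,0,-1.9,0,1],[0.03,0,-1.9,0,1],[0.03,0,-1.9,0,1],[0.03,0,-1.9,0,1],[0.03,0,-1.9,0,1],[0.03,0,-1.9,0,1]]}}

```text
time_s: 7.93
eef_pos: [0.5812, 0.0025, 0.0558]
orientation: [[0.208, -0.978, 0.001], [-0.978, -0.208, 0.002], [-0.001, -0.001, -1.0]]
ft_force: [-0.7, 3.0, 3.1]
finger_gap: 0.0094
```

>>> {"api": "send_rows", "payload": {"plan": [[-0.09,0.4,0,0,1],[-0.17,0.8,0,0,1],[-0.26,1.2,0,0,1],[-0.34,1.6,0,0,1],[-0.43,2,0,0,1],[-0.51,2.4,0,0,1],[-0.6,2.8,0,0,1],[-0.68,3.2,0,0,1],[-0.77,3.6,0,0,1],[-0.86,4.05,0,0,1],[-0.86,4.05,0,0,1],[-0.86,4.05,0,0,1]]}}

```text
time_s: 8.93
eef_pos: [0.5597, 0.103, 0.0557]
orientation: [[0.208, -0.978, 0.002], [-0.978, -0.208, -0.002], [0.002, -0.001, -1.0]]
ft_force: [0.7, -3.4, 5.0]
finger_gap: 0.01
```

>>> {"api": "send_rows", "payload": {"plan": [[0,0,0,0,0.3],[0,0,0,0,0.3],[0,0,0,0,0.3],[0,0,0,0,0.3],[0,0,0.8,0,0.3],[0,0,1.6,0,0.3],[0,0,3,0,0.3],[0,0,4,0,0.3],[0,0,5,0,0],[0,0,5,0,0]]}}

```text
time_s: 9.77
eef_pos: [0.5621, 0.1033, 0.1863]
orientation: [[0.207, -0.978, 0.01], [-0.978, -0.207, 0.001], [0.001, -0.011, -1.0]]
ft_force: [-0.2, -0.1, 1.7]
finger_gap: 0.0432
```

Run:
```python
from h import *
s=env.read_state(); print(s['time_s'],s['eef_pos'],s['ft_force'],s['finger_gap'])
p=shot('wrist','w5')
for k,z in [('cover_ridge',.067),('slot',.005),('comb',0)]:
  for q in env.tip_of(k,p)[:2]: print(k,q, at_z(p,*q['xy'],z,True))
```

```text
9.7667 [0.56214803 0.10333669 0.18625381] [-0.21036888 -0.10625904  1.68921588] 0.04317556156178276
slot {'xy': [391.9, 224.1], 'confidence': 0.64} [0.57514476 0.03329893 0.005     ]
comb {'xy': [107.7, 262.2], 'confidence': 0.73} [4.66494131e-01 3.35578146e-01 5.55111512e-17]
```

View pics/w5.png

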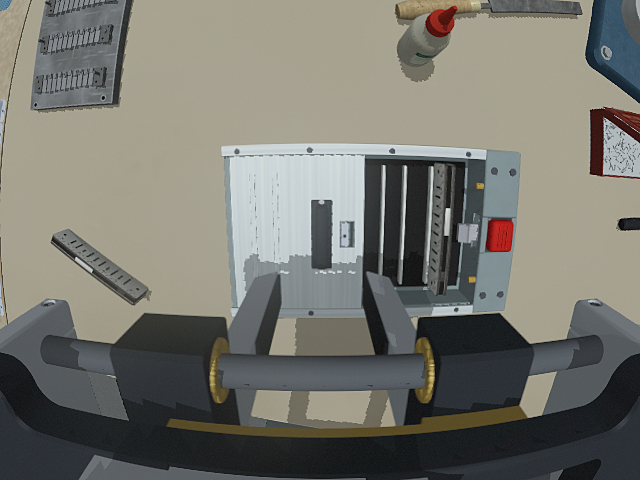

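The cover is open. The ribs of the free slot are at columns 382 and 403 in the wrist view, and its position matches the pinch-based one at about (0.574, 0.035). Next I'll go above the comb.

>>> {"api": "send_rows", "payload": {"plan": [[-3.8,9.37,0,9.63,0],[-3.8,9.37,0,9.63,0],[-3.8,9.37,0,9.63,0],[-3.8,9.37,0,9.63,0],[-3.8,9.37,0,9.63,0],[-3.8,9.37,0,9.63,0],[-3.8,9.37,0,9.63,0],[-3.8,9.37,0,9.63,0],[-3.8,9.37,0,9.63,0],[-3.8,9.37,0,9.63,0],[-3.8,9.37,0,9.63,0],[-3.8,9.37,0,9.63,0]]}}

```text
time_s: 10.97
eef_pos: [0.4645, 0.3363, 0.1792]
orientation: [[0.937, -0.349, -0.001], [-0.349, -0.937, -0.001], [-0.001, 0.001, -1.0]]
ft_force: [-0.1, -0.5, -0.6]
finger_gap: 0.0472
```

Run:
```python
from h import *
s=env.read_state(); print(s['time_s'],s['eef_pos'],s['finger_gap'],np.round(s['orientation'],3).tolist())
p=shot('wrist','w6')
for k,z in [('comb',0)]:
  for q in env.tip_of(k,p)[:2]: print(k,q, at_z(p,*q['xy'],z,True))
```

```text
10.9667 [0.46447817 0.33631488 0.1792038 ] 0.04717319223161011 [[0.937, -0.349, -0.001], [-0.349, -0.937, -0.001], [-0.001, 0.001, -1.0]]
comb {'xy': [323.3, 215.4], 'confidence': 0.78} [0.46754982 0.34023147 0.        ]
```

View pics/w6.png

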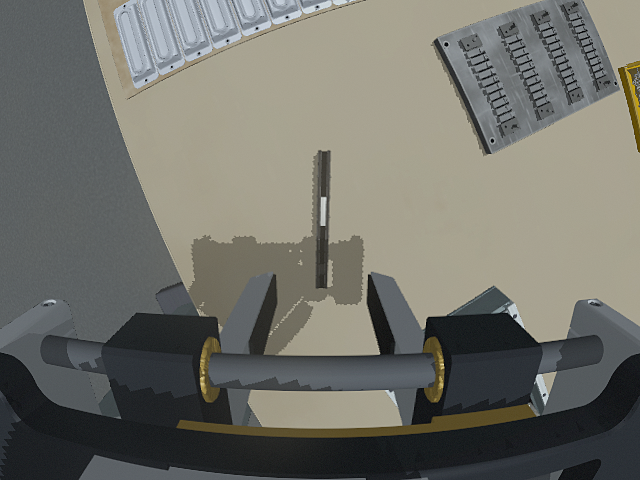

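The comb is aligned with the jaw plane. Its top face runs from (324,152) to (321,287), roughly centred between the fingers.

Run:
```python
from h import *
p=env.camera('wrist')
cv2.imwrite('pics/w7.png',cv2.resize(p['color'][140:300,290:360],None,fx=3.7,fy=3.7,interpolation=cv2.INTER_CUBIC))
a=at_z(p,324.5,152,.034,True);b=at_z(p,322,287,.034,True);print(a,b,np.linalg.norm(a-b),(a+b)/2,np.degrees(np.arctan2(*(a-b)[[1,0]])))
```

```text
[0.49035074 0.39841439 0.034     ] [0.44515439 0.28310372 0.034     ] 0.12385177391546617 [0.46775256 0.34075905 0.034     ] 68.59716172248483
```

View pics/w7.png

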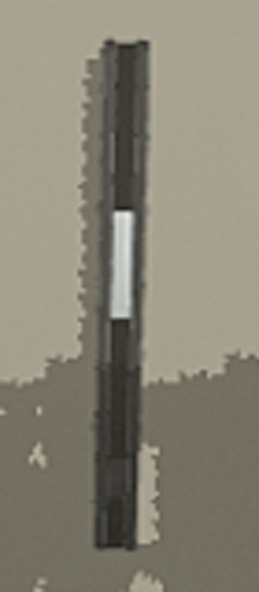

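>>> {"api": "send_rows", "payload": {"plan": [[0.12,0.11,-1.2,-0.1,0],[0.12,0.11,-2.4,-0.1,0],[0.12,0.11,-3.6,-0.1,0],[0.12,0.11,-4.6,-0.1,0],[0.12,0.11,-5.4,-0.1,0],[0.12,0.11,-6,-0.1,0],[0.12,0.11,-6.4,-0.1,0],[0.12,0.11,-6.6,-0.1,0],[0.12,0.11,-6.6,-0.1,0],[0.12,0.11,-6.6,-0.1,0]]}}

```text
time_s: 11.95
eef_pos: [0.468, 0.34, 0.0158]
orientation: [[0.934, -0.356, 0.001], [-0.356, -0.934, 0.001], [0.001, -0.001, -1.0]]
ft_force: [-0.1, 0.7, 0.1]
finger_gap: 0.047
```

Run:
```python
from h import *
s=env.read_state(); print(s['time_s'],s['eef_pos'],s['finger_gap'],s['ft_force'])
p=shot('wrist','w8')
```

```text
11.95 [0.46804163 0.34000578 0.01582231] 0.04700376063392171 [-0.11095253  0.69856623  0.13128968]
```

View pics/w8.png

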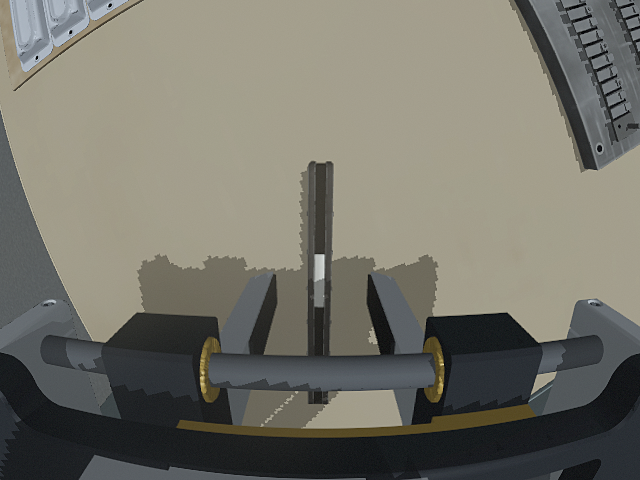

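Comb centred between fingers (column 320). I'll lower slightly, close and lift.

>>> {"api": "send_rows", "payload": {"plan": [[0,0,-0.08,0,0],[0,0,-0.08,0,1],[0,0,-0.08,0,1],[0,0,-0.08,0,1],[0,0,-0.08,0,1],[0,0,-0.08,0,1],[0,0,-0.08,0,1],[0,0,-0.08,0,1],[0,0,-0.08,0,1],[0,0,-0.08,0,1],[0,0,-0.08,0,1]]}}

```text
time_s: 12.92
eef_pos: [0.4674, 0.3398, 0.0131]
orientation: [[0.934, -0.356, 0.0], [-0.356, -0.934, 0.0], [-0.0, -0.0, -1.0]]
ft_force: [-0.1, 0.0, 1.2]
finger_gap: 0.0121
```

Run:
```python
from h import *
s=env.read_state(); print(s['time_s'],s['eef_pos'],s['finger_gap'],s['ft_force'],np.round(s['orientation'],3).tolist())
p=shot('wrist','w9')
a=at_z(p,320.5,164,.034,True);print(a, (a-s['eef_pos'])[:2]@np.array([.356,.934]))
```

```text
12.9167 [0.46737841 0.33982167 0.01309398] 0.012102388980661013 [-0.12796455  0.04796215  1.17646882] [[0.934, -0.356, 0.0], [-0.356, -0.934, 0.0], [-0.0, -0.0, -1.0]]
[0.48962094 0.39984846 0.034     ] 0.0639833654496198
```

View pics/w9.png

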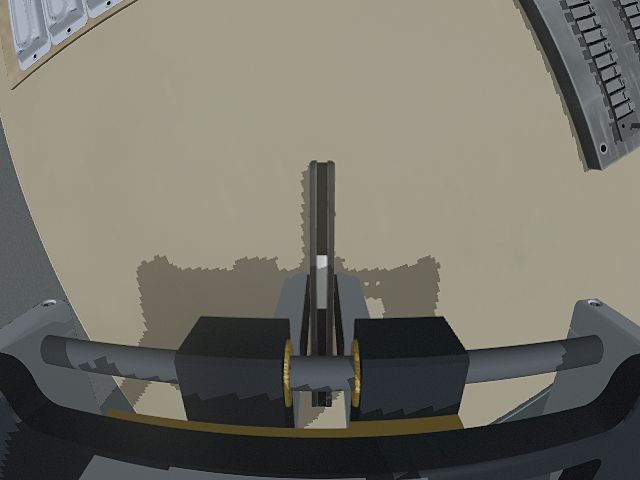

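Gripped at the comb's centre, with the far end 64 mm from the TCP. I'll lift and carry it to the slot.

>>> {"api": "send_rows", "payload": {"plan": [[0,0,1,0,1],[0,0,2.2,0,1],[0,0,3.6,-0.5,1],[0.3,-0.9,5,-1.5,1],[0.7,-2,5.5,-2.5,1],[1.1,-3.2,5.5,-3.5,1],[1.5,-4.4,5.5,-4.5,1],[2,-5.7,5.5,-5.5,1],[2.5,-7,5.5,-6.5,1],[3,-8.2,5.5,-7.5,1],[3.5,-9.4,5.5,-8.5,1],[3.8,-10.6,5.5,-9.52,1]]}}

```text
time_s: 13.97
eef_pos: [0.5631, 0.0729, 0.1501]
orientation: [[0.203, -0.979, 0.0], [-0.979, -0.203, -0.0], [0.0, -0.0, -1.0]]
ft_force: [0.2, 0.5, -0.7]
finger_gap: 0.0119
```

>>> {"api": "send_rows", "payload": {"plan": [[0.2,-0.8,0,0,1],[0.4,-1.5,0,0,1],[0.4,-1.6,0,0,1],[0.4,-1.6,0,0,1],[0.4,-1.6,0,0,1]]}}

```text
time_s: 14.38
eef_pos: [0.5721, 0.0355, 0.1502]
orientation: [[0.208, -0.978, -0.001], [-0.978, -0.208, 0.001], [-0.001, 0.0, -1.0]]
ft_force: [0.8, 0.5, -1.1]
finger_gap: 0.0124
```

Run:
```python
from h import *
s=env.read_state(); print(s['time_s'],s['eef_pos'],s['finger_gap'],s['ft_force'],np.round(s['orientation'],3).tolist())
p=shot('wrist','w10')
for q in env.tip_of('slot',p)[:2]: print(q, at_z(p,*q['xy'],.005,True))
```

```text
14.3833 [0.57210971 0.03548765 0.15024565] 0.012375212681788606 [ 0.81585     0.49503664 -1.09707364] [[0.208, -0.978, -0.001], [-0.978, -0.208, 0.001], [-0.001, 0.0, -1.0]]
```

View pics/w10.png

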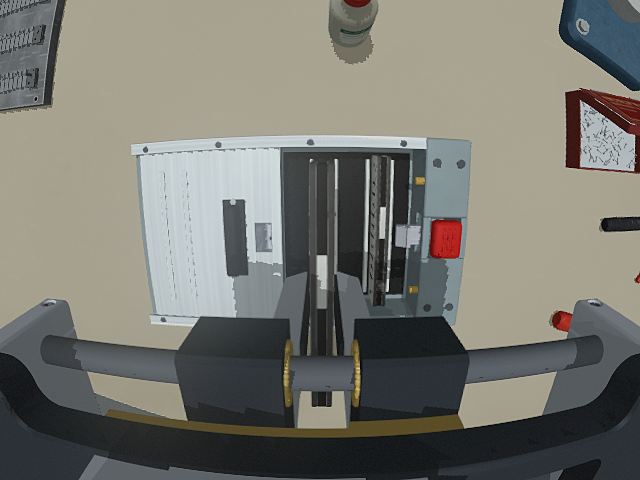

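>>> {"api": "send_rows", "payload": {"plan": [[0.07,0,-0.6,0,1],[0.07,0,-1.4,0,1],[0.07,0,-2.2,0,1],[0.07,0,-2.8,0,1],[0.07,0,-3.2,0,1],[0.07,0,-3.3,0,1],[0.07,0,-3.3,0,1],[0.07,0,-3.3,0,1]]}}

```text
time_s: 15.15
eef_pos: [0.5748, 0.0352, 0.069]
orientation: [[0.209, -0.978, 0.002], [-0.978, -0.209, -0.0], [0.0, -0.002, -1.0]]
ft_force: [1.1, -0.7, -0.2]
finger_gap: 0.0123
```

Run:
```python
from h import *
s=env.read_state(); print(s['time_s'],s['eef_pos'],s['finger_gap'],s['ft_force'],np.round(s['orientation'],3).tolist())
p=shot('wrist','w11')
q=shot('scene','s11'); cv2.imwrite('pics/s11.png',cv2.resize(q['color'][190:340,235:395],None,fx=4,fy=4,interpolation=cv2.INTER_CUBIC))
```

```text
15.15 [0.57480476 0.03518526 0.06904015] 0.012263423953425882 [ 1.11353938 -0.66882953 -0.15790654] [[0.209, -0.978, 0.002], [-0.978, -0.209, -0.0], [0.0, -0.002, -1.0]]
```

View pics/w11.png

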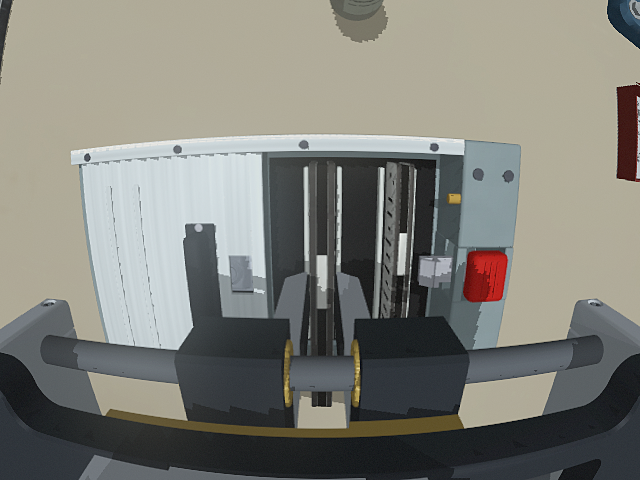

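View pics/s11.png

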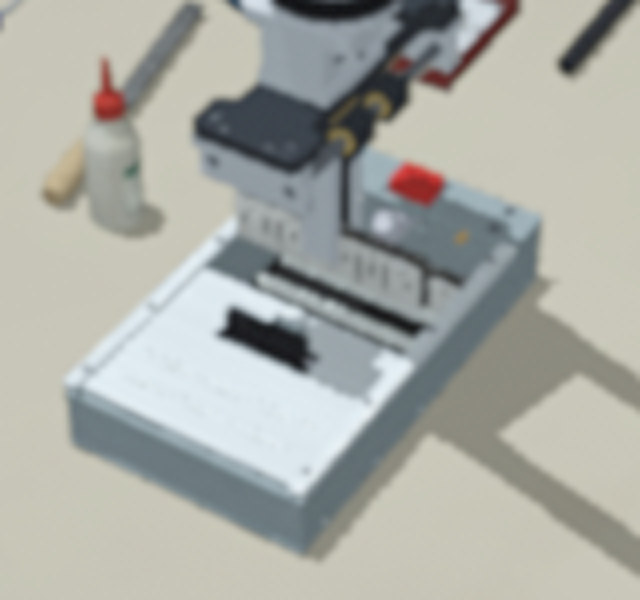

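Comb (310–336) sits centred between the ribs (308, 337). I'll lower it slowly.

>>> {"api": "send_rows", "payload": {"plan": [[0,0,-0.3,0,1],[0,0,-0.6,0,1],[0,0,-0.9,0,1],[0,0,-1.2,0,1],[0,0,-1.4,0,1],[0,0,-1.6,0,1],[0,0,-1.75,0,1],[0,0,-1.85,0,1],[0,0,-1.9,0,1],[0,0,-1.9,0,1]]}}

```text
time_s: 16.08
eef_pos: [0.5741, 0.0348, 0.0203]
orientation: [[0.208, -0.978, -0.0], [-0.978, -0.208, -0.0], [0.0, 0.0, -1.0]]
ft_force: [0.4, -0.2, 0.4]
finger_gap: 0.0124
```

>>> {"api": "send_rows", "payload": {"plan": [[0,0,-0.04,0,1],[0,0,-0.08,0,1],[0,0,-0.1,0,1],[0,0,-0.1,0,1],[0,0,-0.1,0,1]]}}

```text
time_s: 16.5
eef_pos: [0.5742, 0.0348, 0.0181]
orientation: [[0.208, -0.978, 0.0], [-0.978, -0.208, -0.0], [0.0, -0.0, -1.0]]
ft_force: [-0.0, -0.5, -0.9]
finger_gap: 0.0121
```

Run:
```python
from h import *
s=env.read_state(); print(s['time_s'],s['eef_pos'],s['finger_gap'],s['ft_force'],np.round(s['orientation'],3).tolist())
p=shot('wrist','w12')
```

```text
16.5 [0.57424952 0.03476131 0.0181271 ] 0.012061276504459494 [-0.04751102 -0.52593853 -0.87537202] [[0.208, -0.978, 0.0], [-0.978, -0.208, -0.0], [0.0, -0.0, -1.0]]
```

View pics/w12.png

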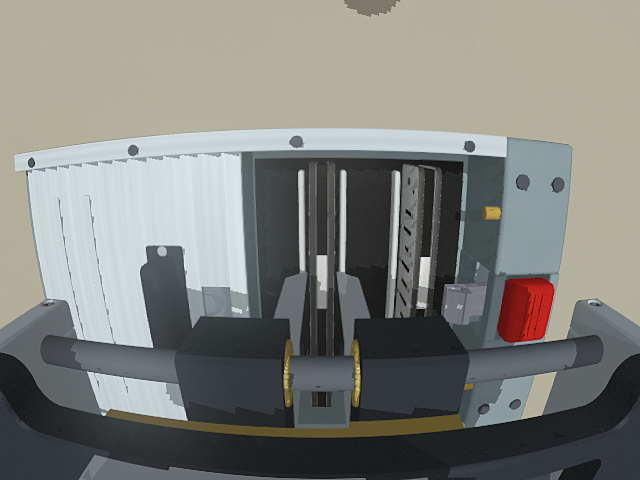

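The comb stands between the ribs (300 and 343). One more small touch down, then a partial opening.

>>> {"api": "send_rows", "payload": {"plan": [[0,0,-0.04,0,1],[0,0,-0.04,0,1],[0,0,-0.04,0,1]]}}

```text
time_s: 16.8
eef_pos: [0.5743, 0.0348, 0.0181]
orientation: [[0.208, -0.978, 0.001], [-0.978, -0.208, -0.0], [0.0, -0.001, -1.0]]
ft_force: [-2.0, -0.8, 5.7]
finger_gap: 0.0123
```

>>> {"api": "send_rows", "payload": {"plan": [[0,0,0,0,0.7],[0,0,0,0,0.6],[0,0,0,0,0.45],[0,0,0,0,0.45],[0,0,0,0,0.45],[0,0,0,0,0.45],[0,0,0,0,0.45]]}}

```text
time_s: 17.38
eef_pos: [0.5741, 0.0347, 0.0168]
orientation: [[0.208, -0.978, -0.0], [-0.978, -0.208, -0.0], [0.0, 0.0, -1.0]]
ft_force: [0.0, 0.6, 0.4]
finger_gap: 0.0261
```

>>> {"api": "send_rows", "payload": {"plan": [[0,0,0.3,0,0.45],[0,0,0.7,0,0.45],[0,0,1.2,0,0.45],[0,0,2,0,0.45],[0,0,3,0,0.45],[0,0,4,0,0.45],[0,0,4.2,0,0.45],[0,0,4.2,0,0.45]]}}

```text
time_s: 18.05
eef_pos: [0.5763, 0.0347, 0.1261]
orientation: [[0.208, -0.978, 0.008], [-0.978, -0.208, -0.0], [0.002, -0.007, -1.0]]
ft_force: [0.4, -0.1, 0.1]
finger_gap: 0.0259
```

Run:
```python
from h import *
s=env.read_state(); print(s['time_s'],s['eef_pos'],s['finger_gap'],s['ft_force'],np.round(s['orientation'],3).tolist())
p=shot('wrist','w13')
for k in('comb','slot','cover_ridge','stored_comb'):
  for q in env.tip_of(k,p)[:2]: print(k,q, at_z(p,*q['xy'],.067 if k=='cover_ridge' else .005,True))
```

```text
18.05 [0.57633625 0.03473028 0.12607478] 0.02586185109991265 [ 0.37614045 -0.10469243  0.07184546] [[0.208, -0.978, 0.008], [-0.978, -0.208, -0.0], [0.002, -0.007, -1.0]]
comb {'xy': [320.3, 238.2], 'confidence': 0.62} [0.57395974 0.03441135 0.005     ]
slot {'xy': [324.2, 237.7], 'confidence': 0.93} [0.57504715 0.03133237 0.005     ]
slot {'xy': [218.4, 257.1], 'confidence': 0.49} [0.53940291 0.1170223  0.005     ]
cover_ridge {'xy': [222.3, 260.3], 'confidence': 0.94} [0.55942358 0.10000671 0.067     ]
stored_comb {'xy': [378.1, 235.5], 'confidence': 0.69} [ 0.58623923 -0.01236103  0.005     ]
```

View pics/w13.png

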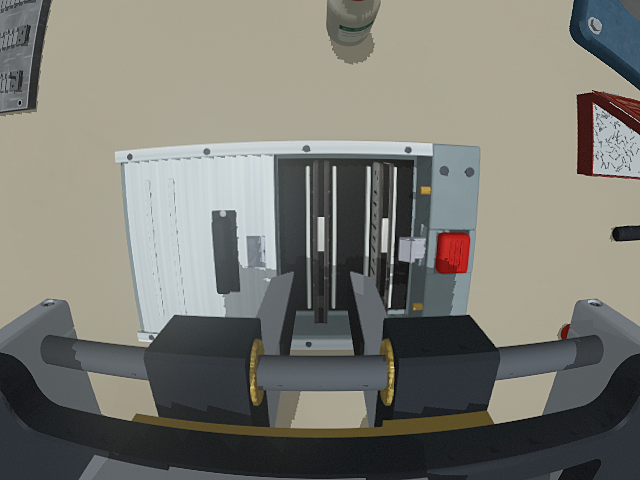

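The comb stands upright, centred between the ribs (308/335, comb at 321), and the stored comb is unmoved. Next I'll return to the ridge.

>>> {"api": "send_rows", "payload": {"plan": [[-0.3,1.4,0,0,0.3],[-0.58,2.73,0,0,0.3],[-0.58,2.73,0,0,0.3],[-0.58,2.73,0,0,0.3],[-0.58,2.73,-0.8,0,0.3],[-0.58,2.73,-1,0,0.3],[-0.58,2.73,-1,0,0.3],[-0.58,2.73,-1,0,0.3]]}}

```text
time_s: 18.97
eef_pos: [0.5592, 0.1021, 0.0961]
orientation: [[0.207, -0.978, -0.002], [-0.978, -0.207, -0.001], [0.0, 0.002, -1.0]]
ft_force: [-0.6, -0.0, 0.1]
finger_gap: 0.033
```

Run:
```python
from h import *
s=env.read_state(); print(s['time_s'],s['eef_pos'],s['finger_gap'],s['ft_force'],np.round(s['orientation'],3).tolist())
p=shot('wrist','w14')
for k in('comb','cover_ridge'):
  for q in env.tip_of(k,p)[:2]: print(k,q, at_z(p,*q['xy'],.067 if k=='cover_ridge' else .005,True))
```

```text
18.9667 [0.559247   0.10208888 0.09610991] 0.0329918994562159 [-0.57848519 -0.02834788  0.09952074] [[0.207, -0.978, -0.002], [-0.978, -0.207, -0.001], [0.0, 0.002, -1.0]]
comb {'xy': [412.2, 240.3], 'confidence': 0.95} [0.57590974 0.03428513 0.005     ]
cover_ridge {'xy': [322.9, 269.0], 'confidence': 0.69} [0.56024203 0.10104335 0.067     ]
```

View pics/w14.png

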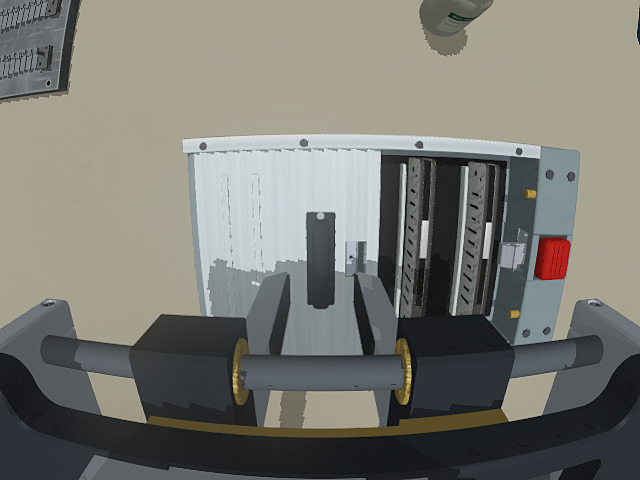

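Ridge centred (320). The comb is upright in its slot. I'll descend and pinch.

>>> {"api": "send_rows", "payload": {"plan": [[0,0,-0.6,0,0.3],[0,0,-1.1,0,0.3],[0,0,-1.4,0,0.3],[0,0,-1.6,0,0.3],[0,0,-1.6,0,0.3],[0,0,-1.6,0,1],[0,0,-1.6,0,1],[0,0,-1.6,0,1],[0,0,-1.6,0,1],[0,0,-1.6,0,1],[0,0,-1.6,0,1],[0,0,-1.6,0,1]]}}

```text
time_s: 20.12
eef_pos: [0.5602, 0.103, 0.0577]
orientation: [[0.208, -0.978, 0.001], [-0.978, -0.208, -0.0], [0.0, -0.001, -1.0]]
ft_force: [-0.1, -0.3, 2.5]
finger_gap: 0.0094
```

>>> {"api": "send_rows", "payload": {"plan": [[0.07,-0.33,0,0,1],[0.14,-0.67,0,0,1],[0.21,-1,0,0,1],[0.28,-1.33,0,0,1],[0.35,-1.67,0,0,1],[0.42,-2,0,0,1],[0.5,-2.33,0,0,1],[0.57,-2.67,0,0,1],[0.64,-3,0,0,1],[0.71,-3.33,0,0,1],[0.71,-3.33,0,0,1],[0.71,-3.33,0,0,1]]}}

```text
time_s: 21.12
eef_pos: [0.5786, 0.0171, 0.0577]
orientation: [[0.207, -0.978, 0.002], [-0.978, -0.207, -0.003], [0.004, -0.002, -1.0]]
ft_force: [2.4, -1.9, 6.0]
finger_gap: 0.0095
```

>>> {"api": "send_rows", "payload": {"plan": [[0.02,-0.08,0,0,1],[0.03,-0.16,0,0,1],[0.05,-0.24,0,0,1],[0.07,-0.32,0,0,1],[0.08,-0.4,0,0,1],[0.1,-0.48,0,0,1],[0.1,-0.48,0,0,1]]}}

```text
time_s: 21.7
eef_pos: [0.5799, 0.0105, 0.0577]
orientation: [[0.209, -0.978, 0.0], [-0.978, -0.209, 0.006], [-0.006, -0.001, -1.0]]
ft_force: [-0.9, 7.7, 7.6]
finger_gap: 0.0099
```

>>> {"api": "send_rows", "payload": {"plan": [[0.02,-0.08,0,0,1],[0.03,-0.16,0,0,1],[0.05,-0.24,0,0,1],[0.05,-0.24,0,0,1],[0.05,-0.24,0,0,1]]}}

```text
time_s: 22.12
eef_pos: [0.5807, 0.0069, 0.0577]
orientation: [[0.21, -0.978, -0.001], [-0.978, -0.21, 0.01], [-0.01, -0.001, -1.0]]
ft_force: [-1.9, 12.6, 8.2]
finger_gap: 0.0098
```

>>> {"api": "send_rows", "payload": {"plan": [[0.02,-0.08,0,0,1],[0.03,-0.16,0,0,1],[0.03,-0.16,0,0,1],[0.03,-0.16,0,0,1]]}}

```text
time_s: 22.45
eef_pos: [0.5821, 0.0004, 0.0577]
orientation: [[0.209, -0.978, 0.001], [-0.978, -0.209, 0.005], [-0.005, -0.002, -1.0]]
ft_force: [0.6, 7.7, 7.2]
finger_gap: 0.0096
```

>>> {"api": "send_rows", "payload": {"plan": [[0.02,-0.08,0,0,1],[0.03,-0.16,0,0,1],[0.05,-0.2,0,0,1],[0.05,-0.2,0,0,1],[0.05,-0.2,0,0,1]]}}

```text
time_s: 22.87
eef_pos: [0.5828, -0.0028, 0.0577]
orientation: [[0.21, -0.978, -0.001], [-0.978, -0.21, 0.008], [-0.008, -0.001, -1.0]]
ft_force: [-1.3, 11.9, 8.7]
finger_gap: 0.0092
```

>>> {"api": "send_rows", "payload": {"plan": [[0.02,-0.08,0,0,1],[0.02,-0.1,0,0,1],[0.02,-0.1,0,0,1],[0.02,-0.1,0,0,1]]}}

```text
time_s: 23.2
eef_pos: [0.5835, -0.0059, 0.0577]
orientation: [[0.21, -0.978, -0.0], [-0.978, -0.21, 0.007], [-0.007, -0.001, -1.0]]
ft_force: [0.2, 10.1, 7.7]
finger_gap: 0.0096
```

>>> {"api": "send_rows", "payload": {"plan": [[0.02,-0.08,0,0,1],[0.02,-0.12,0,0,1],[0.02,-0.12,0,0,1],[0.02,-0.12,0,0,1]]}}

```text
time_s: 23.53
eef_pos: [0.5837, -0.0069, 0.0576]
orientation: [[0.21, -0.978, -0.001], [-0.978, -0.21, 0.011], [-0.011, -0.001, -1.0]]
ft_force: [-0.6, 14.5, 7.8]
finger_gap: 0.0092
```

>>> {"api": "send_rows", "payload": {"plan": [[0.02,-0.08,0,0,1],[0.02,-0.12,0,0,1],[0.02,-0.12,0,0,1],[0.02,-0.12,0,0,1]]}}

```text
time_s: 23.87
eef_pos: [0.5837, -0.0071, 0.0576]
orientation: [[0.211, -0.978, -0.002], [-0.977, -0.211, 0.016], [-0.016, -0.002, -1.0]]
ft_force: [-1.2, 20.1, 8.9]
finger_gap: 0.0098
```

It's at the stop now: force rose to 20 N with only 0.2 mm of motion. I'll back off, release, and check.

>>> {"api": "send_rows", "payload": {"plan": [[-0.05,0.22,0,0,1],[-0.08,0.35,0,0,1],[-0.08,0.35,0,0,1],[-0.08,0.35,0,0,1]]}}

```text
time_s: 24.2
eef_pos: [0.5831, -0.0045, 0.0576]
orientation: [[0.209, -0.978, 0.001], [-0.978, -0.209, 0.004], [-0.004, -0.002, -1.0]]
ft_force: [0.5, 6.6, 6.1]
finger_gap: 0.0095
```

>>> {"api": "send_rows", "payload": {"plan": [[0,0,0,0,0.45],[0,0,0,0,0.45],[0,0,0,0,0.45],[0,0,0,0,0.45],[0,0,0.8,0,0.45],[0,0,1.6,0,0.45],[0,0,3,0,0.45],[0,0,4.5,0,0.45],[0,0,6,0,0.45],[0,0,6,0,0.45],[0,0,6,0,0.45]]}}

```text
time_s: 25.12
eef_pos: [0.584, -0.0077, 0.2102]
orientation: [[0.208, -0.978, 0.006], [-0.978, -0.208, -0.001], [0.002, -0.006, -1.0]]
ft_force: [-0.9, 0.0, -0.9]
finger_gap: 0.026
```

Run:
```python
from h import *
s=env.read_state(); print(s['time_s'],s['eef_pos'],s['finger_gap'],s['ft_force'])
p=shot('wrist','w15')
for k in('cover_ridge','catch_pad'):
  for q in env.tip_of(k,p)[:1]: print(k,q, at_z(p,*q['xy'],.067 if k=='cover_ridge' else .06,True))
```

```text
25.1167 [ 0.58404472 -0.00768878  0.21015617] 0.025992315952961826 [-0.89501741  0.00417595 -0.8624693 ]
cover_ridge {'xy': [319.9, 229.3], 'confidence': 0.65} [ 0.58410481 -0.00716156  0.067     ]
catch_pad {'xy': [379.4, 230.5], 'confidence': 0.75} [ 0.59282302 -0.0609034   0.06      ]
```

View pics/w15.png

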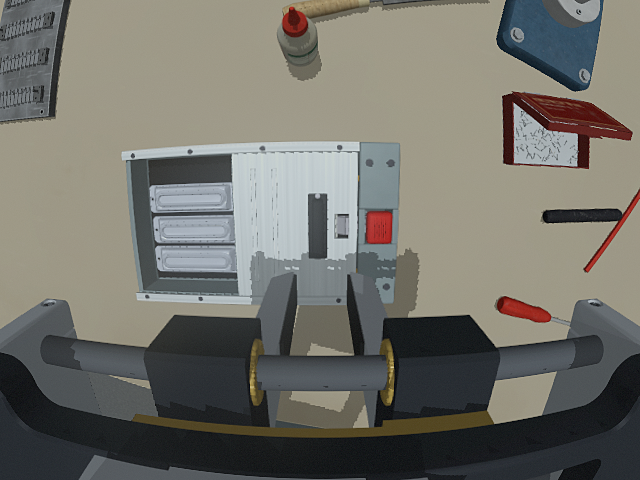

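The cover looks shut, with no gap at the housing edge (358). I'll clear the arm and compare against the initial top image.

>>> {"api": "send_rows", "payload": {"plan": [[-3,-6,1,0,0.45],[-3,-6,1,0,0.45],[-4,-10,1,0,0.45],[-4,-10,1,0,0.45],[-4,-10,1,0,0.45],[-4,-10,1,0,0.45],[-4,-10,1,0,0.45],[-4,-10,1,0,0.45],[-4,-10,1,0,0.45],[-4,-10,1,0,0.45]]}}

```text
time_s: 26.1
eef_pos: [0.4824, -0.256, 0.2303]
orientation: [[0.209, -0.978, -0.002], [-0.978, -0.209, 0.002], [-0.003, 0.002, -1.0]]
ft_force: [0.2, 0.0, 0.3]
finger_gap: 0.026
```

Run:
```python
from h import *
s=env.read_state(); print(s['time_s'],s['eef_pos'])
a=cv2.imread('pics/top1.png');b=shot('top','top9')['color']
A=a[195:310,225:375];B=b[195:310,225:375]
cv2.imwrite('pics/cmp.png',np.vstack([cv2.resize(x,None,fx=2.6,fy=2.6,interpolation=cv2.INTER_CUBIC) for x in(A,B)]))
# subpixel shift of ridge patch & pad patch
for n,(u0,v0,u1,v1) in dict(ridge=(312,225,338,270),pad=(341,230,360,254),house=(336,200,372,300),plates=(240,225,285,300),marker=(430,200,500,235),driver=(420,260,500,290),oil=(285,155,320,190)).items():
    g=lambda i:cv2.cvtColor(i,cv2.COLOR_BGR2GRAY)[v0:v1,u0:u1].astype(np.float32)
    print(n,cv2.phaseCorrelate(g(a),g(b),cv2.createHanningWindow((u1-u0,v1-v0),cv2.CV_32F)))
```

```text
26.1 [ 0.48240718 -0.25596583  0.23025878]
ridge ((0.517825171951678, 0.49815672181888715), 0.9917117197327162)
pad ((0.035520573933972344, -0.05931763122446476), 1.0030844743053118)
house ((0.03539256454739714, -0.07780965279952312), 0.978009958797031)
plates ((0.4646409077228135, 0.5320351877129852), 0.9950441589355469)
marker ((0.025779438816577738, 0.007156504951950637), 0.961382570596021)
driver ((-10.851387988337834, -12.056514821990842), -0.036298588911692305)
oil ((-0.03242835852738679, 0.004950466366594242), 1.020865379292288)
```

View pics/cmp.png

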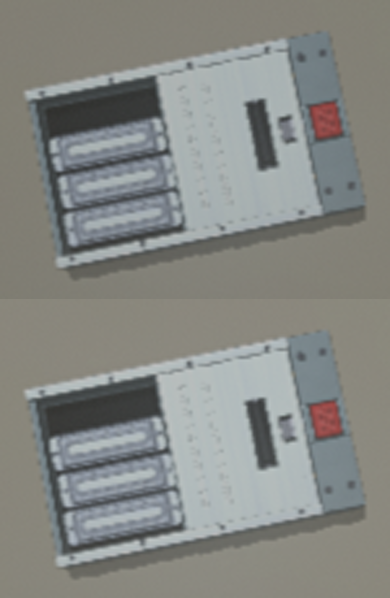

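The ridge and pad match the start image to within about 0.1 px; the 0.5 px values come from odd-sized patches, since the fixed spare plates show the same. The screwdriver is only hidden under the arm in this view. Handing in.

Run:
```python
from h import *
print(env.job_done(), env.read_state()['time_s'])
```

```text
the job is handed in; nothing more can be done
the job is handed in; nothing more can be done
```

The job is done and handed in at about 26 s of the allowed 69 s. The comb is in the free slot and the cover is shut, apparently latched.

**What I did**
- **Opening:** I pressed the catch until the cover sprang free, with about 8.5 N at the last reading. I then pinched the ridge and slid the cover back about 109 mm.
- **Placing:** I gripped the comb at its centre, set it down in the free slot with about 6 N of contact, and opened the fingers only partly to let go.
- **Closing:** I eased the cover over the catch's tooth (about 13 N) and pushed it to the stop (20 N), then let go.

**Last checks**
- **Cover:** It stayed shut with nothing touching it. The ridge and catch pad match the starting top picture to within about 0.1 px.
- **Bystanders:** The marker and oil bottle had not moved.
- **Comb:** Before closing, it stood upright and centred between the ribs. By arm position it was within about 1 mm of the slot's centre.
- **Stored comb:** It looked undisturbed and was never touched.

**Not fully checked**
- The two combs cannot be seen under the shut cover, so their final state is taken from the pictures before closing.
- The screwdriver could not be compared in the last picture because the arm hid it, so that check gave no usable result. Nothing came near it, and it appeared in place in the wrist picture just before.

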